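Book a can in and hold the self-closing chest open

TASK

I am putting the returned metal can back into the yellow flammables chest: first turn the can where it stands, so that its code label looks straight at the code reader's red window, and leave it standing there. Then lift the chest's lid gently by its bar handle to 60 degrees open, so that I can reach in with both hands; do not swing it back to its stop. The lid is self-closing and drops if let go, so finish still holding it at 60 degrees, and do not disturb the roll of tape, the bottle of brushes or the red-lidded jar.

Things in the scene. Friction and masses are not known exactly. Their poses are not given: they have to be found in the camera images.
- can: aluminium screw-top can, loose, about 0.22 kg, 52 mm across, straight wall to 66 mm up, then shoulder and black cap (29 mm wide) to 90 mm; stands 11 cm before the reader's window on a low drawer unit, fixed, its top 80 mm above the bench. Origin: centre of underside, z up. White label with black code on its +x side; an orange seal strip runs from it over the shoulder to the cap, seen from above
- reader_window (a point): centre of the round red window (26 mm) of the code reader, a black block 54 mm wide on an aluminium bracket, 70 mm tall in all, fixed on the same drawer unit (270 x 288 mm, 80 mm tall, black mat on top). The point is 125 mm above the bench; the window looks level along -x of this frame, towards the can
- chest: yellow steel flammables chest, fixed on the bench, 150 mm deep (its x), 160 mm wide (its y), 135 mm tall shut; origin: centre of its underside; its front, with a red diamond, faces its own -x, roughly towards the robot. The lid's hinge line runs along the chest's y, 80 mm behind the origin (x = +0.080) and 100 mm above the bench
- chest_lid (a joint): opening angle of the lid in rad: 0 shut, 1.047 is 60 degrees, stop at 1.40. A spring and the lid's weight (0.6 kg) close it from any angle: raising it takes about 3 to 4 N at the handle. Opening raises the front edge and carries it up and back
- lid_handle (a point): middle of the lid's bar handle: a round steel bar 10 mm thick, 100 mm long, parallel to the hinge line, 45 mm before the lid's front face (40 mm clear gap). Lid shut: 200 mm in front of the hinge line and 18 mm above it (118 mm above the bench), free below; at 60 degrees about 282 mm above the bench. The frame turns with the lid (shut: axes as the chest's); the bar can turn between the pads
- tape: roll of masking tape lying flat, 96 mm across, 25 mm tall, a bystander between the robot and the chest; origin at the centre of its underside
- brush_bottle: glass bottle with brushes in it, 70 mm across, 196 mm tall, a bystander behind the drawer unit; origin at the centre of its underside
- red_jar: clear jar with a red lid, 66 mm across, 82 mm tall, a bystander standing on the drawer unit; origin at the centre of its underside

How it is judged:
On the way, in this order (a step that is already met when the one before it is completed fails the run):
1. the can stands released with its code label facing the reader's window, the chest still shut (x of reader_window in the frame of can between 0.06 and 0.15 m and y of reader_window in the frame of can between -0.032 and 0.032 m and y of can in the frame of reader_window between -0.04 and 0.04 m and height (world z) of can between 0.074 and 0.086 m and angle between can's own z axis and vertical below 0.06 rad and linear speed of can below 0.02 m/s and contact force between can and the fingers below 0.3 N and value of joint chest_lid below 0.05 rad), for 0.3 s.
2. the lid is lifted more than 25 degrees with the fingers on it (value of joint chest_lid above 0.44 rad and contact force between chest and the fingers above 1 N), for 0.2 s.
At the end, for the whole second after the job is handed in: The gripper holds the lid by its handle, still, at 60 +-6 degrees (over 1 N, TCP within 70 mm of the bar's middle). The can stands released and upright, 60-150 mm before the window and within 40 mm of its axis, label to the window within about 16 degrees. Bystanders within 30 mm of their starts (x of reader_window in the frame of can between 0.06 and 0.15 m and y of reader_window in the frame of can between -0.032 and 0.032 m and y of can in the frame of reader_window between -0.04 and 0.04 m and height (world z) of can between 0.074 and 0.086 m and angle between can's own z axis and vertical below 0.06 rad and linear speed of can below 0.02 m/s and contact force between can and the fingers below 0.3 N and value of joint chest_lid between 0.942 and 1.152 rad and velocity of joint chest_lid between -0.06 and 0.06 rad/s and contact force between chest and the fingers above 1 N and contact force between chest and can below 0.1 N and distance between the grasp point and lid_handle below 0.07 m and distance of each of tape, brush_bottle, red_jar from where it was at the start of the episode below 0.03 m); the arm keeps its last pose, push and grip.
It fails at once if the lid is swung back to its stop (past 75 degrees) (value of joint chest_lid above 1.31 rad).
It fails at once if the lid is dropped or thrown (velocity of joint chest_lid below -2 rad/s or velocity of joint chest_lid above 2.5 rad/s).
It fails at once if the can is knocked over (angle between can's own z axis and vertical above 0.6 rad).
It fails at once if the tape, the bottle of brushes or the red-lidded jar is disturbed (distance of any of tape, brush_bottle, red_jar from where it was at the start of the episode above 0.03 m or angle between any of tape, brush_bottle, red_jar's own z axis and vertical above 0.5 rad).
It also fails if it takes over 54 s, if anything falls off the work surface, if the arm or the gripper's body presses on something with over 40 N, if the wrist force passes 120 N, or if a joint passes its speed limit or range.

ROBOT

A 6-joint arm with a two-finger parallel gripper is mounted at the origin on a cart in front of the work surface, level with it; the furniture and walls round the work are solid. World frame = base frame: x ahead of the robot, y to its left, z up, the work surface at z = 0. Lengths are in m, angles in rad, forces in N, time in s.
With the tool pointing down it reaches from about 0.375 to 0.9 m from the base axis. Payload 3.1 kg.
Tool frame: the origin (TCP) lies between the finger pads, 19 mm behind the fingertips; this is the grasp point; z points along the fingers, y is the line along which they close (so a half turn about z gives the same grasp; the last joint's range is limited). The gripper opens to 87 mm and grips with 3 to 60 N. Pads are 19 mm wide; open, the fingers measure 117 mm over their backs; the gripper's body (75 mm by 190 mm) begins 51 mm behind the grasp point.
Start: joints at [0.996, 0.527, 1.433, -0, 1.181, -0.178], TCP at [0.242, 0.576, 0.241] pointing down, gripper open.
Joint ranges: [-3.08, 3.08], [-0.75, 2.2], [0.22, 2.44], [-1.43, 4.57], [0, 2.65], [-2.85, 2.85]. Speed limits (rad/s): [2.79, 2.79, 3.14, 3.14, 3.14, 3.14].

INTERFACE

Orientations are given as a unit quaternion [w, x, y, z].
In Python, from workcell import env, imaging, job gives the robot as it stands. The module is installed in compiled form; this text tells all that it offers.
- The arm moves only by the tool step_arm, never from a script. Its argument "series" is a list of rows, each an object of numbers: "dx", "dy", "dz": the shift along the world's x, y, z in units of 8 cm (1.0 is 8 cm); "ax", "ay", "az": the turn, a rotation vector about the world's x, y, z in units of 180 degrees (1.0 is 180 degrees); "fingers": the closure, from -1 (fully open) to 1 (shut). A call has 1 to 20 rows; each row is the pose to reach, as a shift and turn from the pose commanded when the call began, turning the shorter way round; what a row does not reach only later rows make up. A row lasts 1/8 s, in which the tool goes at most 62.5 mm and 10.7 degrees, less where a joint would pass 70% of its speed; a pose out of reach is approached as far as the arm can. A call with a number of a shift or a turn outside -1 to 1 is refused whole. A call with a gripper value outside its range is refused whole. The fingers move at their own pace and stop on an object; "grip_force" is the grip in N (left out, the last holds). Time passes only in rows, so rows that repeat a pose let the fingers close. It gives the time, the measured TCP pose, the force, the opening and the grip force at its end, in the units of the state.
- env.sense(): the state, without advancing time (a new reading comes with each control period).
- imaging.snapshot(name): name is "scene" or "top" or "wrist"; returns the picture (400x640x3 uint8, red, green, blue); there is no depth.
- imaging.camera_model(name): a dict with "fx", "fy", "cx", "cy" (pixels), "distortion" ([k1, k2, p1, p2, k3] as OpenCV has them; the pictures are not rectified), "world_from_camera" (4x4, takes a point from camera to world coordinates). Camera axes: x right, y up, looking along -z (the intrinsics and any distortion apply to the point x, -y, -z); pixel columns grow to the right and rows downward; lengths in m; the calibration is good to about 2 mm. A picture is of the moment at which its call begins: read the wrist's pose just before it. camera_model takes no time and is no camera call; for the wrist camera it gives the pose at the moment of the call.
- job.hand_in(): hands the job in; it is judged then, once.
The state is a dict: "t": time; "joint_pos": joint angles; "qd": joint speeds; "tau": joint torques, N m; "tcp_pos": TCP position; "ee_rot": TCP orientation; "ft_force": force on the tool from outside, world axes, zero at the start; "ft_torque": the same for the moment, N m; "width": finger opening in m; "grip_force": force on a finger pad.
Only numpy, scipy, OpenCV 4.12 (cv2) and the standard library are available. Lean on these libraries where they do the work, as an engineer would, in place of code of your own. Each camera call takes 0.05 s, during which the arm holds its last target. There are 200 camera calls.

## Working session

There is one attempt and no reset: what is moved stays moved. The work goes in short steps, Python scripts to look and compute and a tool call to move; the robot and the scene stay as the last step left them, time stands still between calls to the robot, and variables do not carry over. Pictures are saved under pics/ and viewed, at most 10 in all, crops included, and the job is handed in when it is done.

Besides the shell and the picture viewer there is one more tool, called after "Emit:" as name([rows], argument=value, ...), one row to a line, values as JSON. step_arm: Moves the arm, as the interface text tells. Its arguments: {"type":"object","properties":{"series":{"type":"array"},"grip_force":{"type":"number"}},"required":["series"]}

```bash
mkdir -p pics; cat > h.py <<'E'
import numpy as np, cv2
from workcell import env, imaging, job
def cam(n):
    m=imaging.camera_model(n); K=np.array([[m['fx'],0,m['cx']],[0,m['fy'],m['cy']],[0,0,1.]])
    return K,np.array(m['distortion'],float),np.array(m['world_from_camera'])
def ray(c,px):
    K,d,T=c; p=cv2.undistortPoints(np.array(px,float).reshape(-1,1,2),K,d).reshape(-1,2)
    v=np.c_[p[:,0],-p[:,1],-np.ones(len(p))]@T[:3,:3].T
    return T[:3,3],v/np.linalg.norm(v,axis=1)[:,None]
def atz(c,px,z):
    o,v=ray(c,px); return o+v*((z-o[2])/v[:,2])[:,None]
def tri(cs,pxs):
    A=0;b=0;R=[ray(c,[p]) for c,p in zip(cs,pxs)]
    for o,v in R:
        P=np.eye(3)-np.outer(v[0],v[0]);A=A+P;b=b+P@o
    x=np.linalg.solve(A,b); return x,[float(np.linalg.norm(np.cross(x-o,v[0]))) for o,v in R]
def proj(c,X):
    K,d,T=c; Q=(np.atleast_2d(X)-T[:3,3])@T[:3,:3]; Q=Q*[1,-1,-1]
    return cv2.projectPoints(Q,np.zeros(3),np.zeros(3),K,d)[0].reshape(-1,2)
def snap(n,f):
    im=imaging.snapshot(n); cv2.imwrite('pics/'+f,im[:,:,::-1]); return im
E
python3 - <<'E'
from h import *
for n in('scene','top'):
    snap(n,n+'0.png'); print(np.round(cam(n)[2],3))
print(env.sense())
E
```

```text
[[ 0.904  0.254 -0.344  0.259]
 [-0.428  0.545 -0.721 -0.351]
 [ 0.005  0.799  0.602  0.62 ]
 [ 0.     0.     0.     1.   ]]
[[-0.021  0.984 -0.175  0.414]
 [-1.    -0.022  0.     0.265]
 [-0.004  0.175  0.985  0.953]
 [ 0.     0.     0.     1.   ]]
{'t': 0.1, 'joint_pos': array([ 9.95533944e-01,  5.28388448e-01,  1.43378266e+00, -1.86895243e-05,
        1.18136942e+00, -1.78527234e-01]), 'qd': array([ 1.09745343e-04, -2.72481019e-03, -2.89789270e-03, -9.39008858e-05,
        6.63940815e-04, -4.32985151e-04]), 'tau': array([-4.45944970e-04, -4.40984452e+01, -1.77150124e+01,  6.34547300e-02,
        5.33929642e-02, -2.88906188e-05]), 'tcp_pos': array([0.2411557 , 0.57592826, 0.24035737]), 'ee_rot': array([-3.50408179e-04,  1.97065601e-01,  9.80389821e-01, -9.08759585e-04]), 'ft_force': array([ 0.23981125,  0.66524317, -0.20348418]), 'ft_torque': array([-0.0134459 , -0.01297335, -0.00945131]), 'grip_force': 0.0, 'width': 0.08691085778058896}
```

View pics/scene0.png

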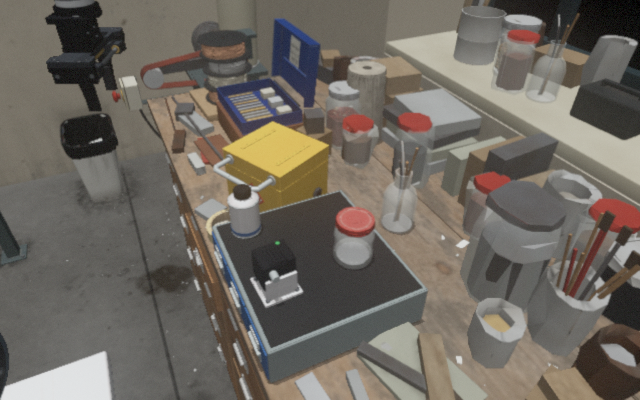

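View pics/top0.png

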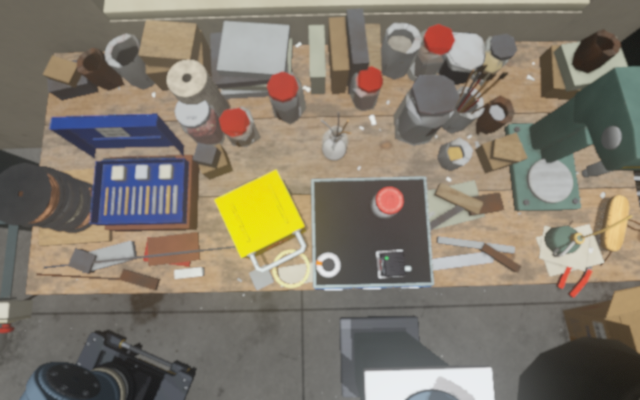

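The scene picture shows the can at about (244,212), the reader at (275,270) and the chest at (275,165) with its U-shaped handle at (243,170). In the top picture the can is at (329,265), the reader at (390,263), and the chest's handle bar is at about (280,255), with the tape below it at (292,268). I'll zoom in on these.

```bash
python3 - <<'E'
import cv2,numpy as np
t=cv2.imread('pics/top0.png');s=cv2.imread('pics/scene0.png')
a=cv2.resize(t[160:300,205:435],None,fx=3.4,fy=3.4,interpolation=cv2.INTER_CUBIC)
cv2.imwrite('pics/top_c.png',a)
b=cv2.resize(s[115:315,190:390],None,fx=3,fy=3,interpolation=cv2.INTER_CUBIC)
cv2.imwrite('pics/sc_c.png',b)
E
```

```text
(no output)
```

View pics/top_c.png

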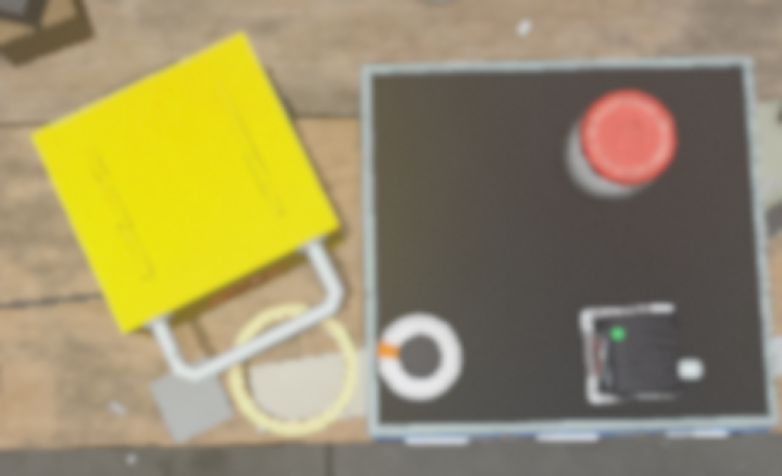

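View pics/sc_c.png

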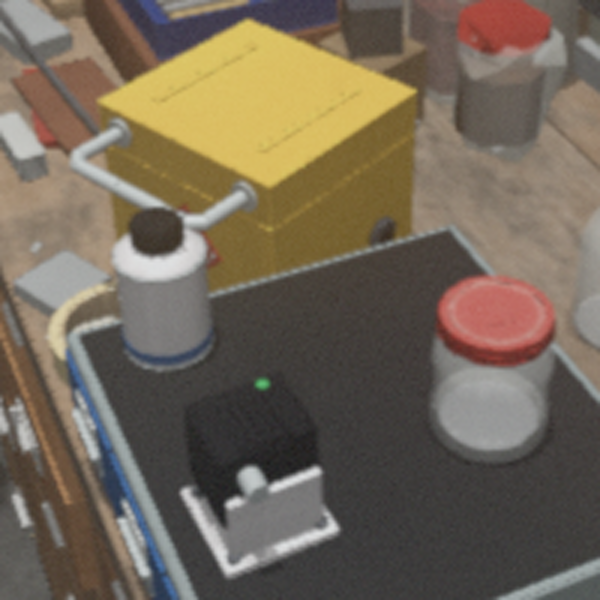

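The top crop shows the can's cap at (421,356). The orange strip is at (388,350), so the label faces about +y, away from the reader. The bar runs from (188,375) to (337,297). In the scene crop the cap is at (156,218), the LED at (262,384), and the bar runs from (75,160) to (190,222). I'll triangulate these.

```bash
python3 - <<'E'
from h import *
T,S=cam('top'),cam('scene')
t=lambda x,y:(205+x/3.4-.35,160+y/3.4-.35); s=lambda x,y:(190+x/3-.33,115+y/3-.33)
for n,a,b in [('cap',(421,356),(156,220)),('led',(617,334),(262,384)),('barL',(188,375),(75,160)),('barR',(337,297),(190,222)),('lidcornerR',(340,230),(268,186)),('lidcornerL',(125,332),(100,103)),('jar',(629,137),(495,315))]:
    x,e=tri([T,S],[t(*a),s(*b)]); print(n,np.round(x,4),np.round(e,4))
print('cap z.17',atz(T,[t(421,356)],.17),'seal',atz(T,[t(388,350)],.148),'reader edges',atz(T,[t(596,318),t(602,396),t(680,310),t(684,395)],.15))
print('bar z.118',atz(T,[t(188,375),t(337,297)],.118),'tape',atz(T,[t(294,369)],.02))
E
```

```text
cap [0.4131 0.2438 0.1717] [0.0006 0.0006]
led [0.4243 0.1167 0.1521] [0.0007 0.0007]
barL [0.4037 0.3981 0.1198] [0.0006 0.0006]
barR [0.4509 0.2984 0.122 ] [0.0019 0.0019]
lidcornerR [0.4977 0.2943 0.1372] [0.0015 0.0015]
lidcornerL [0.4332 0.4375 0.1338] [0.0012 0.0012]
jar [0.5503 0.104  0.1617] [0.0002 0.0002]
cap z.17 [[0.41253126 0.24393392 0.17      ]] seal [[0.41677381 0.26453407 0.148     ]] reader edges [[0.43417993 0.12955314 0.15      ]
 [0.38462802 0.12818376 0.15      ]
 [0.43803925 0.07479958 0.15      ]
 [0.38399744 0.07554419 0.15      ]]
bar z.118 [[0.40316243 0.39851188 0.118     ]
 [0.45288502 0.29812148 0.118     ]] tape [[0.40471954 0.33491666 0.02      ]]
```

Emit:
step_arm([
  {"dx":0.43,"dy":-0.83,"dz":0.1,"az":0.0,"fingers":-1},
  {"dx":0.43,"dy":-0.83,"dz":0.1},
  {"dx":0.43,"dy":-0.83,"dz":0.1},
])

```text
validation failed for argument at $.se...
```

Emit:
step_arm([
  {"dx":0.43,"dy":-0.83,"dz":0.1},
  {"dx":0.43,"dy":-0.83,"dz":0.1},
  {"dx":0.43,"dy":-0.83,"dz":0.1},
])

```text
validation failed for argument at $.se...
```

Emit:
step_arm([
  {"dx":0.43,"dy":-0.83,"dz":0.1},
  {"dx":0.43,"dy":-0.83,"dz":0.1},
  {"dx":0.43,"dy":-0.83,"dz":0.1},
])

```text
validation failed for argument at $.se...
```

Emit:
step_arm([
  {"dx":0.43,"dy":-0.83,"dz":0.1},
  {"dx":0.43,"dy":-0.83,"dz":0.1},
  {"dx":0.43,"dy":-0.83,"dz":0.1},
  {"dx":0.43,"dy":-0.83,"dz":0.1},
])

```text
validation failed for argument at $.se...
```

```bash
python3 - <<'E'
from h import *
s=env.sense();print(s['t'],s['tcp_pos'],s['joint_pos'],s['ee_rot'])
c=cam('wrist');print(np.round(c[2],3)); snap('wrist','w1.png'); np.save('w1.npy',np.array(c,dtype=object),allow_pickle=True)
print(proj(c,[[.4128,.2438,.17],[.41,.13,.125],[.428,.348,.118]]))
E
```

```text
0.1 [0.2411557  0.57592826 0.24035737] [ 9.95533944e-01  5.28388448e-01  1.43378266e+00 -1.86895243e-05
  1.18136942e+00 -1.78527234e-01] [-3.50408179e-04  1.97065601e-01  9.80389821e-01 -9.08759585e-04]
[[ 0.385 -0.893 -0.234  0.177]
 [ 0.923  0.372  0.1    0.603]
 [-0.002 -0.254  0.967  0.385]
 [ 0.     0.     0.     1.   ]]
[[ 57.79530327 526.04626569]
 [ -0.96444626 502.99234663]
 [191.08184184 447.99698672]]
```

View pics/w1.png

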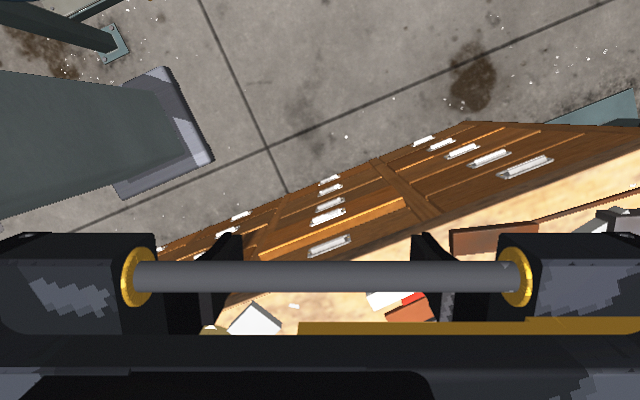

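The wrist view shows only the floor and the cart, with the gripper covering the lower half, so it isn't useful from here. The moves were refused, so I'll retry with every field in each row.

Emit:
step_arm([
  {"dx":0.43,"dy":-0.83,"dz":0.1,"ax":0,"ay":0,"az":0,"fingers":-1},
  {"dx":0.43,"dy":-0.83,"dz":0.1,"ax":0,"ay":0,"az":0,"fingers":-1},
  {"dx":0.43,"dy":-0.83,"dz":0.1,"ax":0,"ay":0,"az":0,"fingers":-1},
], grip_force=15)

```text
t: 0.52
tcp_pos: [0.2763, 0.5097, 0.2494]
ee_rot: [-0.0, 0.198, 0.98, 0.0]
ft_force: [-0.5, 0.2, 0.0]
width: 0.0869
grip_force: 0.0
```

Emit:
step_arm([
  {"dx":0.43,"dy":-0.83,"dz":0.1,"ax":0,"ay":0,"az":0,"fingers":-0.52},
  {"dx":0.43,"dy":-0.83,"dz":0.1,"ax":0,"ay":0,"az":0,"fingers":-0.52},
])

```text
t: 0.78
tcp_pos: [0.3108, 0.4428, 0.2574]
ee_rot: [-0.0, 0.198, 0.98, -0.0]
ft_force: [0.1, 0.0, 0.2]
width: 0.0744
grip_force: 0.0
```

Emit:
step_arm([
  {"dx":0.43,"dy":-0.83,"dz":0.1,"ax":0,"ay":0,"az":0,"fingers":-0.52},
  {"dx":0.43,"dy":-0.83,"dz":0.1,"ax":0,"ay":0,"az":0,"fingers":-0.52},
])

```text
t: 1.02
tcp_pos: [0.3457, 0.3765, 0.2655]
ee_rot: [0.0, 0.198, 0.98, 0.0]
ft_force: [0.6, 1.3, 0.9]
width: 0.067
grip_force: 0.0
```

Emit:
step_arm([
  {"dx":0.43,"dy":-0.83,"dz":0.1,"ax":0,"ay":0,"az":0,"fingers":-0.52},
  {"dx":0.43,"dy":-0.83,"dz":0.1,"ax":0,"ay":0,"az":0,"fingers":-0.52},
])

```text
t: 1.27
tcp_pos: [0.3804, 0.3103, 0.2736]
ee_rot: [0.0, 0.198, 0.98, 0.001]
ft_force: [-0.6, 0.1, 0.7]
width: 0.0664
grip_force: 0.0
```

Emit:
step_arm([
  {"dx":0.415,"dy":-0.83,"dz":0.1,"ax":0,"ay":0,"az":0.05,"fingers":-0.52},
  {"dx":0.415,"dy":-0.83,"dz":0.1,"ax":0,"ay":0,"az":0.1,"fingers":-0.52},
  {"dx":0.415,"dy":-0.83,"dz":0.1,"ax":0,"ay":0,"az":0.13,"fingers":-0.52},
  {"dx":0.415,"dy":-0.83,"dz":0.1,"ax":0,"ay":0,"az":0.13,"fingers":-0.52},
  {"dx":0.415,"dy":-0.83,"dz":0.1,"ax":0,"ay":0,"az":0.13,"fingers":-0.52},
])

```text
t: 1.9
tcp_pos: [0.412, 0.2455, 0.2811]
ee_rot: [-0.0, -0.006, 1.0, 0.0]
ft_force: [0.5, -1.0, 0.2]
width: 0.0659
grip_force: 0.0
```

```bash
python3 - <<'E'
from h import *
s=env.sense();print(s['t'],s['tcp_pos'],s['joint_pos'],s['ee_rot'],s['width'])
E
```

```text
1.9 [0.4120122  0.24549208 0.2811218 ] [ 3.03412297e-01  2.79259798e-01  1.73633535e+00  6.88725548e-04
  1.12610406e+00 -1.27914410e+00] [-1.42070060e-04 -5.73184780e-03  9.99983523e-01  2.81585780e-04] 0.06589824688060349
```

Emit:
step_arm([
  {"dx":0.01,"dy":-0.02,"dz":-0.5,"ax":0,"ay":0,"az":0,"fingers":-0.52},
  {"dx":0.01,"dy":-0.02,"dz":-1.0,"ax":0,"ay":0,"az":0,"fingers":-0.52},
])

```text
t: 2.15
tcp_pos: [0.4135, 0.2438, 0.2009]
ee_rot: [0.001, -0.006, 1.0, 0.001]
ft_force: [0.4, -0.2, -0.6]
width: 0.0659
grip_force: 0.0
```

Emit:
step_arm([
  {"dx":0,"dy":0,"dz":-0.25,"ax":0,"ay":0,"az":0,"fingers":-0.52},
  {"dx":0,"dy":0,"dz":-0.5,"ax":0,"ay":0,"az":0,"fingers":-0.52},
  {"dx":0,"dy":0,"dz":-0.75,"ax":0,"ay":0,"az":0,"fingers":-0.52},
  {"dx":0,"dy":0,"dz":-0.91,"ax":0,"ay":0,"az":0,"fingers":-0.52},
  {"dx":0,"dy":0,"dz":-0.91,"ax":0,"ay":0,"az":0,"fingers":-0.52},
  {"dx":0,"dy":0,"dz":-0.91,"ax":0,"ay":0,"az":0,"fingers":-0.52},
])

```text
t: 2.9
tcp_pos: [0.4135, 0.2432, 0.1289]
ee_rot: [0.001, -0.006, 1.0, 0.0]
ft_force: [0.4, 0.7, 0.1]
width: 0.066
grip_force: 0.0
```

Emit:
step_arm([
  {"dx":0,"dy":0,"dz":0,"ax":0,"ay":0,"az":0,"fingers":-0.4},
  {"dx":0,"dy":0,"dz":0,"ax":0,"ay":0,"az":0,"fingers":-0.3},
  {"dx":0,"dy":0,"dz":0,"ax":0,"ay":0,"az":0,"fingers":-0.1},
  {"dx":0,"dy":0,"dz":0,"ax":0,"ay":0,"az":0,"fingers":0.1},
  {"dx":0,"dy":0,"dz":0,"ax":0,"ay":0,"az":0,"fingers":0.1},
  {"dx":0,"dy":0,"dz":0,"ax":0,"ay":0,"az":0,"fingers":0.1},
], grip_force=12)

```text
t: 3.65
tcp_pos: [0.4135, 0.2433, 0.1289]
ee_rot: [0.001, -0.006, 1.0, 0.0]
ft_force: [0.2, 2.7, 5.9]
width: 0.0511
grip_force: 12.0
```

Emit:
step_arm([
  {"dx":0,"dy":0,"dz":0.05,"ax":0,"ay":0,"az":0,"fingers":0.1},
  {"dx":0,"dy":0,"dz":0.05,"ax":0,"ay":0,"az":-0.05,"fingers":0.1},
  {"dx":0,"dy":0,"dz":0.05,"ax":0,"ay":0,"az":-0.1,"fingers":0.1},
  {"dx":0,"dy":0,"dz":0.05,"ax":0,"ay":0,"az":-0.155,"fingers":0.1},
  {"dx":0,"dy":0,"dz":0.05,"ax":0,"ay":0,"az":-0.21,"fingers":0.1},
  {"dx":0,"dy":0,"dz":0.05,"ax":0,"ay":0,"az":-0.265,"fingers":0.1},
  {"dx":0,"dy":0,"dz":0.05,"ax":0,"ay":0,"az":-0.32,"fingers":0.1},
  {"dx":0,"dy":0,"dz":0.05,"ax":0,"ay":0,"az":-0.375,"fingers":0.1},
  {"dx":0,"dy":0,"dz":0.05,"ax":0,"ay":0,"az":-0.43,"fingers":0.1},
  {"dx":0,"dy":0,"dz":0.05,"ax":0,"ay":0,"az":-0.485,"fingers":0.1},
  {"dx":0,"dy":0,"dz":0.05,"ax":0,"ay":0,"az":-0.54,"fingers":0.1},
  {"dx":0,"dy":0,"dz":0.05,"ax":0,"ay":0,"az":-0.595,"fingers":0.1},
  {"dx":0,"dy":0,"dz":0.05,"ax":0,"ay":0,"az":-0.65,"fingers":0.1},
  {"dx":0,"dy":0,"dz":0.05,"ax":0,"ay":0,"az":-0.705,"fingers":0.1},
  {"dx":0,"dy":0,"dz":0.05,"ax":0,"ay":0,"az":-0.76,"fingers":0.1},
  {"dx":0,"dy":0,"dz":0.05,"ax":0,"ay":0,"az":-0.815,"fingers":0.1},
  {"dx":0,"dy":0,"dz":0.05,"ax":0,"ay":0,"az":-0.87,"fingers":0.1},
  {"dx":0,"dy":0,"dz":0.05,"ax":0,"ay":0,"az":-0.915,"fingers":0.1},
  {"dx":0,"dy":0,"dz":0.05,"ax":0,"ay":0,"az":-0.945,"fingers":0.1},
  {"dx":0,"dy":0,"dz":0.05,"ax":0,"ay":0,"az":-0.945,"fingers":0.1},
])

```text
t: 6.15
tcp_pos: [0.4124, 0.2422, 0.1319]
ee_rot: [0.001, 0.996, 0.093, -0.001]
ft_force: [0.2, -0.4, -3.3]
width: 0.0513
grip_force: 12.0
```

Emit:
step_arm([
  {"dx":0,"dy":0,"dz":-0.02,"ax":0,"ay":0,"az":0,"fingers":0.1},
  {"dx":0,"dy":0,"dz":-0.035,"ax":0,"ay":0,"az":0,"fingers":0.1},
  {"dx":0,"dy":0,"dz":-0.045,"ax":0,"ay":0,"az":0,"fingers":0.1},
  {"dx":0,"dy":0,"dz":-0.045,"ax":0,"ay":0,"az":0,"fingers":0.1},
  {"dx":0,"dy":0,"dz":-0.045,"ax":0,"ay":0,"az":0,"fingers":0.1},
])

```text
t: 6.78
tcp_pos: [0.413, 0.2428, 0.1289]
ee_rot: [0.0, 0.996, 0.092, -0.0]
ft_force: [-0.4, -1.0, 0.2]
width: 0.0512
grip_force: 12.0
```

Emit:
step_arm([
  {"dx":0,"dy":0,"dz":0,"ax":0,"ay":0,"az":0,"fingers":-0.1},
  {"dx":0,"dy":0,"dz":0,"ax":0,"ay":0,"az":0,"fingers":-0.25},
  {"dx":0,"dy":0,"dz":0,"ax":0,"ay":0,"az":0,"fingers":-0.4},
  {"dx":0,"dy":0,"dz":0,"ax":0,"ay":0,"az":0,"fingers":-0.52},
  {"dx":0,"dy":0,"dz":0,"ax":0,"ay":0,"az":0,"fingers":-0.52},
  {"dx":0,"dy":0,"dz":0,"ax":0,"ay":0,"az":0,"fingers":-0.52},
])

```text
t: 7.52
tcp_pos: [0.4131, 0.2429, 0.1288]
ee_rot: [-0.0, 0.996, 0.092, 0.0]
ft_force: [0.5, -0.8, 0.5]
width: 0.0659
grip_force: 0.0
```

Emit:
step_arm([
  {"dx":0,"dy":0,"dz":0.25,"ax":0,"ay":0,"az":0,"fingers":-0.52},
  {"dx":0,"dy":0,"dz":0.5,"ax":0,"ay":0,"az":0,"fingers":-0.52},
  {"dx":0,"dy":0,"dz":1,"ax":0,"ay":0,"az":0,"fingers":-0.52},
])

```text
t: 7.9
tcp_pos: [0.412, 0.2424, 0.2085]
ee_rot: [0.0, 0.996, 0.092, -0.002]
ft_force: [1.2, 1.0, 0.5]
width: 0.0662
grip_force: 0.0
```

Emit:
step_arm([
  {"dx":0,"dy":0.4,"dz":0.8,"ax":0,"ay":0,"az":0,"fingers":-0.52},
  {"dx":0,"dy":0.8,"dz":0.8,"ax":0,"ay":0,"az":0,"fingers":-0.52},
  {"dx":0,"dy":0.8,"dz":0.8,"ax":0,"ay":0,"az":0,"fingers":-0.52},
])

```text
t: 8.28
tcp_pos: [0.4136, 0.3088, 0.2742]
ee_rot: [-0.001, 0.996, 0.093, 0.002]
ft_force: [-0.7, 0.7, -0.2]
width: 0.0662
grip_force: 0.0
```

```bash
python3 - <<'E'
from h import *
s=env.sense();print(s['t'],s['tcp_pos'],s['joint_pos'],s['ee_rot'],s['width'])
t=snap('top','t1.png');sc=snap('scene','s1.png')
a=cv2.resize(t[160:300,205:435],None,fx=3.4,fy=3.4,interpolation=cv2.INTER_CUBIC)
b=cv2.resize(sc[155:315,200:435],(782,532),interpolation=cv2.INTER_CUBIC)
b=cv2.resize(b[:,:],(782,124*1)) if 0 else b[0:300]
cv2.imwrite('pics/c1.png',np.vstack([a[200:],b])[:,:,::-1][:600]); print(a[200:].shape)
E
```

```text
8.275 [0.41364018 0.30877001 0.27424242] [4.24293423e-01 3.38369753e-01 1.66520264e+00 4.04821454e-04
 1.13399194e+00 1.80772212e+00] [-8.27472564e-04  9.95620816e-01  9.34617614e-02  1.84548998e-03] 0.06621834905607768
(276, 782, 3)
```

View pics/c1.png

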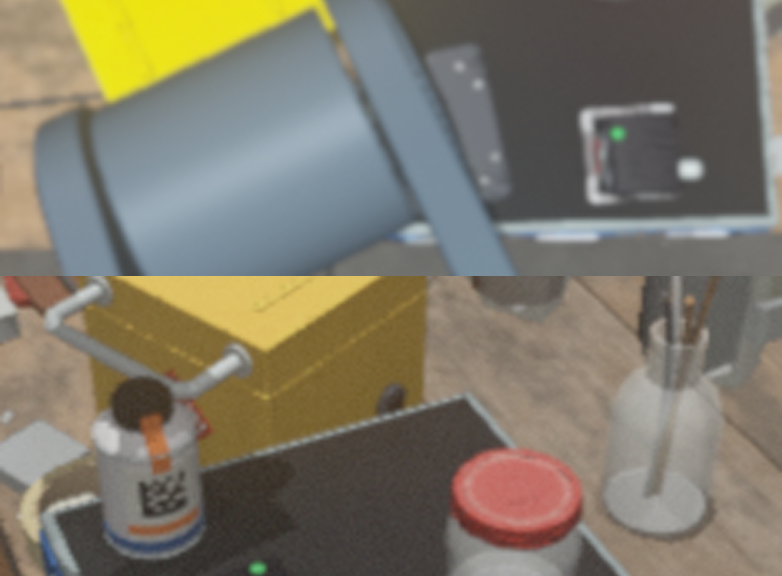

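The crop shows the can standing, with its code label facing the reader side: code centre at crop (162,494), strip from (150,418) to (160,470). The arm hides the can from the top camera. I'll check the label angle numerically and plan the lid grasp.

```bash
python3 - <<'E'
from h import *
S=cam('scene'); f=lambda x,y:(200+x/3.328-.35,155+(y-276)/3.325-.35)
cap=atz(S,[f(143,396)],.17)[0]; c=cap[:2]; print('cap',cap,'px base',f(153,545))
w=np.array([.4095,.1295])
for n,p,r in [('code',f(163,494),.026),('strip',f(160,468),.0255)]:
    o,v=ray(S,[p]);v=v[0]; a,b=v[:2],o[:2]-c
    k=np.roots([a@a,2*a@b,b@b-r*r]); k=min(k.real); P=o+k*v
    print(n,P,np.degrees(np.arctan2(*(P[:2]-c)[::-1])))
print('target',np.degrees(np.arctan2(*(w-c)[::-1])))
L=np.array([.4035,.3983]);R=np.array([.4519,.2983]);m=(L+R)/2;d=(L-R)/np.linalg.norm(L-R);fw=np.array([d[1],-d[0]])
print('bar mid',m,'len',np.linalg.norm(L-R),'chest x dir',fw,np.degrees(np.arctan2(fw[1],fw[0])))
# lid front corners
a=np.array([.4332,.4375]);b=np.array([.4977,.2943]);print((a+b)/2,(a-b)/np.linalg.norm(a-b), ((a+b)/2-m)@fw,((a+b)/2-m)@d)
E
```

```text
cap [0.41326719 0.23799504 0.17      ] px base (245.62355769230768, 235.55225563909775)
code [0.41121627 0.21207606 0.1268497 ] -94.52427545315219
strip [0.41120527 0.21257854 0.14338796] -94.63798933543146
target -91.98863950523854
bar mid [0.4277 0.3483] len 0.11109707466895785 chest x dir [0.90011371 0.43565504] 25.826982123619953
[0.46545 0.3659 ] [-0.41068235  0.91177849] 0.04164682115876451 -0.0006039762991054375
```

Emit:
step_arm([
  {"dx":0.18,"dy":0.45,"dz":0,"ax":0,"ay":0,"az":0.055,"fingers":0.17},
  {"dx":0.18,"dy":0.45,"dz":0,"ax":0,"ay":0,"az":0.11,"fingers":0.17},
  {"dx":0.18,"dy":0.45,"dz":0,"ax":0,"ay":0,"az":0.165,"fingers":0.17},
  {"dx":0.18,"dy":0.45,"dz":0,"ax":0,"ay":0,"az":0.22,"fingers":0.17},
  {"dx":0.18,"dy":0.45,"dz":0,"ax":0,"ay":0,"az":0.275,"fingers":0.17},
  {"dx":0.18,"dy":0.45,"dz":0,"ax":0,"ay":0,"az":0.33,"fingers":0.17},
  {"dx":0.18,"dy":0.45,"dz":0,"ax":0,"ay":0,"az":0.385,"fingers":0.17},
  {"dx":0.18,"dy":0.45,"dz":0,"ax":0,"ay":0,"az":0.44,"fingers":0.17},
  {"dx":0.18,"dy":0.45,"dz":0,"ax":0,"ay":0,"az":0.495,"fingers":0.17},
  {"dx":0.18,"dy":0.45,"dz":0,"ax":0,"ay":0,"az":0.54,"fingers":0.17},
  {"dx":0.18,"dy":0.45,"dz":0,"ax":0,"ay":0,"az":0.58,"fingers":0.17},
  {"dx":0.18,"dy":0.45,"dz":0,"ax":0,"ay":0,"az":0.58,"fingers":0.17},
  {"dx":0.18,"dy":0.45,"dz":0,"ax":0,"ay":0,"az":0.58,"fingers":0.17},
])

```text
t: 10.0
tcp_pos: [0.4273, 0.3421, 0.2722]
ee_rot: [-0.0, 0.539, 0.843, -0.001]
ft_force: [-1.0, -0.6, 0.3]
width: 0.0361
grip_force: 0.0
```

Emit:
step_arm([
  {"dx":0.005,"dy":0.08,"dz":-0.5,"ax":0,"ay":0,"az":0,"fingers":0.17},
  {"dx":0.005,"dy":0.08,"dz":-1.0,"ax":0,"ay":0,"az":0,"fingers":0.17},
  {"dx":0.005,"dy":0.08,"dz":-1.0,"ax":0,"ay":0,"az":0,"fingers":0.17},
])

```text
t: 10.38
tcp_pos: [0.4257, 0.3478, 0.1901]
ee_rot: [-0.002, 0.538, 0.843, -0.004]
ft_force: [-0.0, 0.7, -0.2]
width: 0.0358
grip_force: 0.0
```

Emit:
step_arm([
  {"dx":0,"dy":0,"dz":-0.2,"ax":0,"ay":0,"az":0,"fingers":0.17},
  {"dx":0,"dy":0,"dz":-0.35,"ax":0,"ay":0,"az":0,"fingers":0.17},
  {"dx":0,"dy":0,"dz":-0.5,"ax":0,"ay":0,"az":0,"fingers":0.17},
  {"dx":0,"dy":0,"dz":-0.5,"ax":0,"ay":0,"az":0,"fingers":0.17},
])

```text
t: 10.88
tcp_pos: [0.4274, 0.3489, 0.152]
ee_rot: [-0.0, 0.538, 0.843, -0.001]
ft_force: [-0.1, -0.2, 0.2]
width: 0.0364
grip_force: 0.0
```

Emit:
step_arm([
  {"dx":0,"dy":0,"dz":-0.15,"ax":0,"ay":0,"az":0,"fingers":0.17},
  {"dx":0,"dy":0,"dz":-0.3,"ax":0,"ay":0,"az":0,"fingers":0.17},
  {"dx":0,"dy":0,"dz":-0.39,"ax":0,"ay":0,"az":0,"fingers":0.17},
  {"dx":0,"dy":0,"dz":-0.39,"ax":0,"ay":0,"az":0,"fingers":0.17},
  {"dx":0,"dy":0,"dz":-0.39,"ax":0,"ay":0,"az":0,"fingers":0.17},
])

```text
t: 11.5
tcp_pos: [0.4281, 0.3493, 0.1217]
ee_rot: [0.0, 0.538, 0.843, 0.0]
ft_force: [0.1, -0.8, -1.1]
width: 0.0363
grip_force: 0.0
```

```bash
python3 - <<'E'
from h import *
s=env.sense();print(s['t'],s['tcp_pos'],s['joint_pos'],s['ft_force'])
sc=snap('scene','s2.png')
cv2.imwrite('pics/c2.png',cv2.resize(sc[90:270,160:400],None,fx=3.3,fy=3.3,interpolation=cv2.INTER_CUBIC)[:,:,::-1])
E
```

```text
11.5 [0.4280598  0.34930971 0.12172286] [ 4.82157143e-01  6.01155812e-01  1.72033443e+00 -1.98792897e-06
  8.19834715e-01  4.64300794e-02] [ 0.11442351 -0.84302546 -1.08392789]
```

View pics/c2.png

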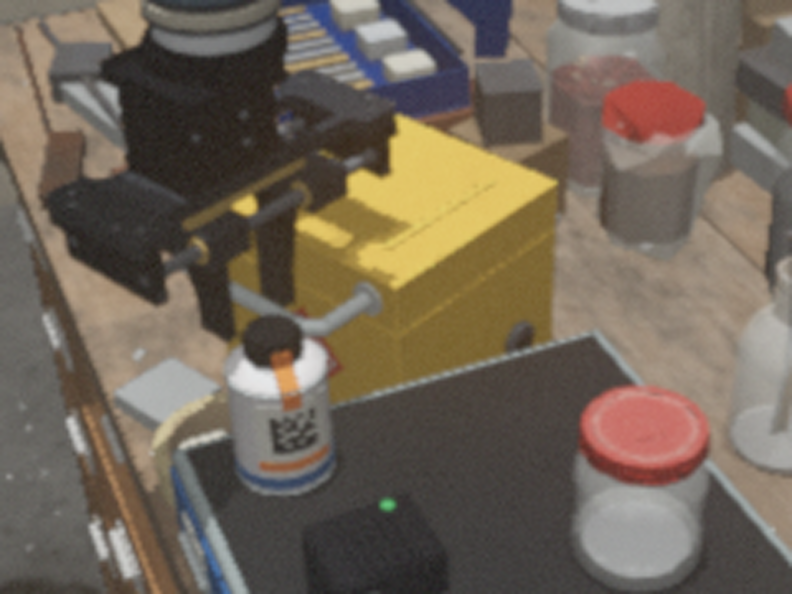

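The fingers straddle the bar at crop (250,295), and the can stands clear at (285,410) with its code facing the reader. Next I'll close on the bar.

Emit:
step_arm([
  {"dx":0,"dy":0,"dz":-0.03,"ax":0,"ay":0,"az":0,"fingers":0.3},
  {"dx":0,"dy":0,"dz":-0.03,"ax":0,"ay":0,"az":0,"fingers":0.5},
  {"dx":0,"dy":0,"dz":-0.03,"ax":0,"ay":0,"az":0,"fingers":0.7},
  {"dx":0,"dy":0,"dz":-0.03,"ax":0,"ay":0,"az":0,"fingers":1},
  {"dx":0,"dy":0,"dz":-0.03,"ax":0,"ay":0,"az":0,"fingers":1},
  {"dx":0,"dy":0,"dz":-0.03,"ax":0,"ay":0,"az":0,"fingers":1},
  {"dx":0,"dy":0,"dz":-0.03,"ax":0,"ay":0,"az":0,"fingers":1},
], grip_force=25)

```text
t: 12.42
tcp_pos: [0.4267, 0.3487, 0.119]
ee_rot: [-0.001, 0.537, 0.843, -0.001]
ft_force: [-3.7, -1.6, 1.2]
width: 0.0091
grip_force: 25.0
```

```bash
python3 - <<'E'
from h import *
s=env.sense();print(s['t'],s['tcp_pos'],s['ft_force'],s['ft_torque'],s['width'])
u=np.array([np.cos(np.radians(25)),np.sin(np.radians(25))])
P=lambda a:(.2*(1-np.cos(a))+.018*np.sin(a), .2*np.sin(a)+.018*(np.cos(a)-1))
for a in range(0,61,3):
    b,z=P(np.radians(a)); print(a,np.round(np.r_[u*b,z]/.08,3))
E
```

```text
12.425 [0.42668659 0.34867224 0.11898365] [-3.70652371 -1.55046349  1.17670527] [-0.33438145  0.63169432  0.0193312 ] 0.009063686118928148
0 [0. 0. 0.]
3 [0.014 0.006 0.131]
6 [0.034 0.016 0.26 ]
9 [0.06  0.028 0.388]
12 [0.092 0.043 0.515]
15 [0.13  0.061 0.639]
18 [0.174 0.081 0.762]
21 [0.224 0.104 0.881]
24 [0.279 0.13  0.997]
27 [0.34  0.158 1.11 ]
30 [0.406 0.189 1.22 ]
33 [0.477 0.222 1.325]
36 [0.553 0.258 1.426]
39 [0.633 0.295 1.523]
42 [0.718 0.335 1.615]
45 [0.808 0.377 1.702]
48 [0.901 0.42  1.783]
51 [0.998 0.466 1.859]
54 [1.099 0.512 1.93 ]
57 [1.203 0.561 1.994]
60 [1.309 0.611 2.053]
```

Emit:
step_arm([
  {"dx":0.005,"dy":0.002,"dz":0.05,"ax":0,"ay":0,"az":0,"fingers":1},
  {"dx":0.014,"dy":0.006,"dz":0.13,"ax":0,"ay":0,"az":0,"fingers":1},
  {"dx":0.034,"dy":0.016,"dz":0.26,"ax":0,"ay":0,"az":0,"fingers":1},
  {"dx":0.06,"dy":0.028,"dz":0.388,"ax":0,"ay":0,"az":0,"fingers":1},
  {"dx":0.092,"dy":0.043,"dz":0.515,"ax":0,"ay":0,"az":0,"fingers":1},
  {"dx":0.13,"dy":0.061,"dz":0.64,"ax":0,"ay":0,"az":0,"fingers":1},
  {"dx":0.174,"dy":0.081,"dz":0.762,"ax":0,"ay":0,"az":0,"fingers":1},
  {"dx":0.224,"dy":0.104,"dz":0.88,"ax":0,"ay":0,"az":0,"fingers":1},
  {"dx":0.224,"dy":0.104,"dz":0.88,"ax":0,"ay":0,"az":0,"fingers":1},
])

```text
t: 13.55
tcp_pos: [0.4439, 0.3568, 0.1907]
ee_rot: [-0.001, 0.537, 0.843, -0.002]
ft_force: [-8.3, -3.2, -0.7]
width: 0.0087
grip_force: 25.0
```

Emit:
step_arm([
  {"dx":0.04,"dy":0.018,"dz":0.116,"ax":0,"ay":0,"az":0,"fingers":1},
  {"dx":0.09,"dy":0.042,"dz":0.23,"ax":0,"ay":0,"az":0,"fingers":1},
  {"dx":0.152,"dy":0.071,"dz":0.34,"ax":0,"ay":0,"az":0,"fingers":1},
  {"dx":0.223,"dy":0.104,"dz":0.445,"ax":0,"ay":0,"az":0,"fingers":1},
  {"dx":0.299,"dy":0.14,"dz":0.546,"ax":0,"ay":0,"az":0,"fingers":1},
  {"dx":0.379,"dy":0.177,"dz":0.643,"ax":0,"ay":0,"az":0,"fingers":1},
  {"dx":0.464,"dy":0.217,"dz":0.735,"ax":0,"ay":0,"az":0,"fingers":1},
  {"dx":0.464,"dy":0.217,"dz":0.735,"ax":0,"ay":0,"az":0,"fingers":1},
])

```text
t: 14.55
tcp_pos: [0.4823, 0.375, 0.2508]
ee_rot: [-0.001, 0.538, 0.843, -0.0]
ft_force: [-7.5, -3.0, 3.9]
width: 0.009
grip_force: 25.0
```

Emit:
step_arm([
  {"dx":0.08,"dy":0.037,"dz":0.095,"ax":0,"ay":0,"az":0,"fingers":1},
  {"dx":0.17,"dy":0.079,"dz":0.178,"ax":0,"ay":0,"az":0,"fingers":1},
  {"dx":0.267,"dy":0.124,"dz":0.255,"ax":0,"ay":0,"az":0,"fingers":1},
  {"dx":0.366,"dy":0.17,"dz":0.326,"ax":0,"ay":0,"az":0,"fingers":1},
  {"dx":0.47,"dy":0.219,"dz":0.39,"ax":0,"ay":0,"az":0,"fingers":1},
  {"dx":0.575,"dy":0.268,"dz":0.45,"ax":0,"ay":0,"az":0,"fingers":1},
  {"dx":0.575,"dy":0.268,"dz":0.45,"ax":0,"ay":0,"az":0,"fingers":1},
  {"dx":0.575,"dy":0.268,"dz":0.45,"ax":0,"ay":0,"az":0,"fingers":1},
  {"dx":0.575,"dy":0.268,"dz":0.45,"ax":0,"ay":0,"az":0,"fingers":1},
  {"dx":0.575,"dy":0.268,"dz":0.45,"ax":0,"ay":0,"az":0,"fingers":1},
])

```text
t: 15.8
tcp_pos: [0.5296, 0.3973, 0.288]
ee_rot: [0.001, 0.537, 0.843, 0.002]
ft_force: [-6.0, -2.0, 5.6]
width: 0.0089
grip_force: 25.0
```

```bash
python3 - <<'E'
from h import *
s=env.sense();p=s['tcp_pos'];d=p-np.array([.42669,.34867,.11898]);u=d[:2]@[.9063,.4226]
h=(.2-u,.018+d[2]);print(s['t'],p,s['ft_force'],s['width'],np.hypot(*h),np.degrees(np.arctan2(h[1],h[0]))-5.14,np.degrees(s['joint_pos']))
sc=snap('scene','s3.png')
cv2.imwrite('pics/c3.png',cv2.resize(sc[60:300,130:440],None,fx=2.5,fy=2.5,interpolation=cv2.INTER_CUBIC)[:,:,::-1])
E
```

```text
15.8 [0.52960012 0.39733092 0.28798805] [-6.00667277 -1.98594556  5.61559903] 0.008875407283245741 0.20590535248584363 60.12097773522227 [2.72031671e+01 3.05662889e+01 7.34782617e+01 5.72080544e-02
 7.56876962e+01 2.20988882e+00]
```

View pics/c3.png

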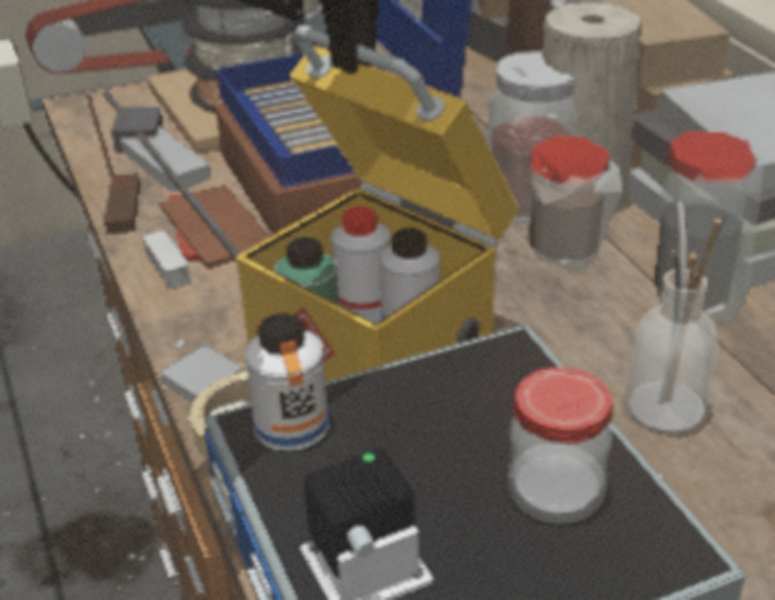

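The scene shows the lid held open by its bar, with the bar's left end at crop (303,38) and its right elbow at about (413,72). The can, jar, bottle and tape are all in place. I'll check the lid angle against the picture.

```bash
python3 - <<'E'
from h import *
S=cam('scene');u=np.array([.9063,.4226]);d=np.array([-.4226,.9063]);m=np.array([.4277,.3483]);H=m+.2*u
for a in (54,57,60,63,66):
    r=np.radians(a);o=[]
    for f,w,v in [(-.2,.05,.018),(-.2,-.05,.018),(-.155,.08,.035),(-.155,-.08,.035),(-.155,-.08,0),(0,-.08,.035)]:
        x=f*np.cos(r)+v*np.sin(r); z=-f*np.sin(r)+v*np.cos(r)
        o.append([*(H+x*u+w*d),.1+z])
    q=(proj(S,o)-[130,60])*2.5; print(a,q.round(0).tolist())
E
```

```text
54 [[290.0, 50.0], [388.0, 87.0], [303.0, 56.0], [456.0, 113.0], [431.0, 153.0], [524.0, 211.0]]
57 [[298.0, 40.0], [396.0, 76.0], [310.0, 49.0], [463.0, 106.0], [437.0, 144.0], [524.0, 212.0]]
60 [[307.0, 30.0], [405.0, 65.0], [316.0, 43.0], [470.0, 99.0], [443.0, 135.0], [525.0, 214.0]]
63 [[315.0, 21.0], [414.0, 56.0], [323.0, 37.0], [476.0, 93.0], [449.0, 127.0], [525.0, 215.0]]
66 [[324.0, 13.0], [423.0, 47.0], [330.0, 32.0], [483.0, 87.0], [456.0, 119.0], [526.0, 216.0]]
```

Arc length along the measured TCP points gives about 60.5°, and the picture suggests 58–60°. Both are well inside ±6°, so I'll hand in.

```bash
python3 - <<'E'
from h import *
s=env.sense();print(s['t'],s['tcp_pos'],s['grip_force'],np.abs(s['qd']).max())
print(job.hand_in())
E
```

```text
15.85 [0.52958339 0.3973152  0.28795405] 25.01044660806656 0.0007650530055020834
the job is handed in; nothing more can be done
None
```

The job is handed in, with no verdict returned: the can stands released with its label within about 3° of the reader window, and the gripper is holding the lid by its bar at about 60°, with the tape, bottle and jar in place in the last picture.

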